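# Load a stamping die under a jig's spring clip

## Robot

A 6-joint arm with a two-finger parallel gripper is mounted at the origin on the work surface. World frame = base frame: x ahead of the robot, y to its left, z up, the work surface at z = 0. Lengths are in mm, angles in degrees, forces in N, time in s.
With the tool pointing down it reaches from about 325 to 775 mm from the base axis. Payload 5.5 kg.
Tool frame: the origin (TCP) lies at the very end of the fingers, on their centre line; the grasp point (between the pads) lies 19 mm behind it (r.tcp_to_grasp is the z of the grasp point in the tool frame, in mm); z points along the fingers, y is the line along which they close (so a half turn about z gives the same grasp; the last joint's range is limited). The gripper opens to 88 mm and grips with 3 to 60 N. Pads are 20 mm wide; open, the fingers measure 115 mm over their backs; the gripper's body (75 mm by 178 mm) begins 61 mm behind the grasp point.
Start: joints at [67.855, 5.22, 70.514, -0, 104.267, -3.249], TCP at [194.317, 567.677, 222.631] pointing down, gripper open.
Joint ranges: [-164.24, 164.24], [-49.07, 125.15], [9.68, 141.18], [-86.29, 266.29], [3.28, 154.24], [-151.56, 151.56]. Speed limits (degrees/s): [147.25, 147.25, 172.46, 180, 180, 180].

## Interface

Orientations are given as [roll, pitch, yaw] about the fixed x, y, z axes, in that order (R = Rz(yaw) Ry(pitch) Rx(roll)).
In Python, from station import r gives the robot as it stands. Calls block until the motion is done:
- r.move_pose(position, orientation): joint-space move of the TCP to a pose.
- r.move_linear(position, vel=150, orientation=None): straight line of the TCP; orientation=None keeps the orientation; vel is the mean speed in mm/s.
- r.move_joints(angles): joint-space move.
- r.grip(opening): finger opening in mm; the grip force is fixed at half the most; returns when the fingers have stopped.
- r.wait(seconds).
- r.inverse_kinematics(position, orientation): joint angles nearest the present ones, or None.
- r.read_state(): the state.
- r.read_camera(name): name is "side" or "top" or "wrist"; returns the picture (384x512x3 uint8, red, green, blue); there is no depth.
- r.camera_model(name): a dict with "fx", "fy", "cx", "cy" (pixels), "distortion" ([k1, k2, p1, p2, k3] as OpenCV has them; the pictures are not rectified), "rvec" (rotation vector, rad) and "tvec" (3), from world to camera coordinates, as OpenCV has them; the wrist camera has in their place "mount" (4x4, takes a point from camera to tool coordinates, whose origin is the TCP and whose axes are the flange's). Camera axes: x right, y down, z forward; pixel columns grow to the right and rows downward; lengths in mm; the calibration is good to about 2 mm. A picture is of the moment at which its call begins: read the wrist's pose just before it. camera_model takes no time and is no camera call.
A pose or a line that the arm cannot do raises r.IKError and nothing moves.
- r.finish_job(): hands the job in; it is judged then, once.
The state is a dict: "clock": time; "joint_pos": joint angles; "joint_vel": joint speeds; "tau": joint torques, N m; "eef_pos": TCP position; "orientation": TCP orientation; "wrist_force": force on the tool from outside, world axes, zero at the start; "torque": the same for the moment, N m; "opening": finger opening in mm; "grasp_force": force on a finger pad.
Only numpy, scipy, OpenCV 4.12 (cv2) and the standard library are available. Lean on these libraries where they do the work, as an engineer would, in place of code of your own. Each camera call takes 0.05 s, during which the arm holds its last target. There are 200 camera calls.

## Task

Load the brass stamping die into the jig: with one fingertip press the spring clip's long thumb bar down, and while you keep it held down push the die along its channel with the other fingertip, under the raised jaw, until it is fully home against the end stop. Only then let the clip close on the die and move clear. Push the die only, never lift or tip it, and leave the other things on the bench where they are.

Things in the scene. Friction and masses are not known exactly. Their poses are not given: they have to be found in the camera images.
- jig: Low metal jig screwed to the bench. Origin on the bench under the channel. Axes: x along the channel from its open end to the end stop, y across to the clip's thumb bar, z up. Its flat bed is 30 mm above the bench (x -125 to 80, y -40 to 36 mm); guide strips 5 mm high with inner faces at y -26.5 and 26.5 mm make the channel. Base plate 8 mm high: x -125 to 95, y -55 to 100 mm.
- end_stop (a point): Foot of the end stop's face, mid-channel, at bed level (jig x = 75 mm, 30 mm above the bench). The stop is 9 mm high and 62 mm wide. Axes as the jig's.
- shaft (a point): Middle of the clip's shaft, which runs along jig x at jig y = 45 mm, 31 mm above the bench, between two bearing blocks 39 mm high at jig x -122 and 91 mm.
- clip (a joint): The steel spring clip, a rocker on the shaft, in rad: 0 sprung shut, 0.55 end of travel with the thumb bar pressed down. From 0.2 up the die passes under the jaw (0.45 is comfortable); let go on the die, it rests at about 0.155. It closes by itself: at the middle of the thumb bar the spring pushes back about 3 N when shut, 5 to 6 N at 0.45.
- jaw_nose (a point): Lower edge of the clip's jaw, moving with the clip. The jaw spans jig x 25 to 70 mm, reaching over the channel's thumb-bar side; its nose (jig y 14 to 19 mm) hangs 6 mm above the bed when shut, too low for the 10 mm die. Raised, the jaw stays below 70 mm above the bench.
- thumb_bar (a point): Middle of the top of the clip's thumb bar, moving with it: a flat plate 150 mm long (jig x -115 to 35 mm), 36 mm wide, its middle 22 mm from the shaft. Shut it slopes 0.45 rad up away from the channel; at clip 0.45 it is level, middle at jig y 67 mm, top 3 mm above bed level, so a tip on it and a tip behind the die can be equally high. Press and slide along it anywhere.
- die_mid (a point): Centre, half-way up, of the brass stamping die: a plate 70 mm long (its x, along jig x within 2 degrees), 50 mm wide, 10 mm thick, 0.2 to 0.4 kg, round ornament on top. It lies loose in the channel on the bed, its front edge short of the jaw. Fully home against the end stop, this point is at jig x = 40 mm.
- spare_die: Bystander: smaller square brass plate, 40 x 40 x 10 mm, on the bench beside the jig. Origin under its centre.
- weight: Bystander: round dark steel weight with a knob, 52 mm across and 60 mm high. Origin under its centre.
- glue_jar: Bystander: white jar, 56 mm across and 70 mm high. Origin under its centre.
- folder: Bystander: white bone folder, 140 x 20 x 6 mm, on the bench on the thumb-bar side of the jig. Origin under its centre, x along its length.
- brush: Bystander: brush lying on the bench at the robot's left, x along its length.
- awl: Bystander: awl with a wooden handle lying on the bench at the robot's right, x along its length.
- book: Bystander: small cloth-bound book, 150 x 110 x 25 mm, lying at the robot's left. Origin under its centre.
Not all that is in view belongs to the job. What is shaped like the part that bears die_mid but black is not meant.

How it is judged (in metres and radians):
On the way, in this order (a step that is already met when the one before it is completed fails the run):
1. with the clip held down by a finger, the die is pushed by a finger in under the raised jaw (contact force between the fingers and clip above 0.5 N and value of joint clip above 0.2 rad and contact force between the fingers and die above 0.2 N and x of die_mid in the frame of jig between -0.006 and 0.034 m), for 0.05 s.
2. the die reaches the end stop while a finger still holds the clip down (contact force between the fingers and clip above 0.5 N and value of joint clip above 0.2 rad and x of die_mid in the frame of jig above 0.037 m), for 0.1 s.
At the end, for the whole second after the job is handed in: The die lies flat on the bed in the channel, within 3 mm of fully home against the end stop, at rest, with the released clip's nose pressing on it (clip joint 0.11 to 0.2) (x of die_mid in the frame of jig between 0.037 and 0.043 m and y of die_mid in the frame of jig between -0.004 and 0.004 m and height (world z) of die_mid between 0.033 and 0.037 m and angle between die_mid's own z axis and vertical below 0.05 rad and angle between the x axis of die_mid and the x axis of jig, either way round below 0.06 rad and value of joint clip between 0.11 and 0.2 rad and contact force between clip and die above 0.8 N and linear speed of die below 0.01 m/s); the robot touches nothing.
It fails at once if the die was lifted or tipped (more than 6 mm up or 0.15 rad) (height (world z) of die_mid above 0.041 m or angle between die_mid's own z axis and vertical above 0.15 rad).
It fails at once if a bystander was moved more than 20 mm (distance of any of spare_die, weight, glue_jar, folder, brush, awl, book from where it was at the start of the episode above 0.02 m).
It also fails if it takes over 45 s, if anything falls off the work surface, if the arm or the gripper's body presses on something with over 40 N, if the wrist force passes 120 N, or if a joint passes its speed limit or range.

## Working session

There is one attempt and no reset: what is moved stays moved. The work goes in short steps, each a Python script; the robot and the scene stay as the last script left them, time stands still between calls to the robot, and variables do not carry over. Pictures are saved under pics/ and viewed, at most 10 in all, crops included, and the job is handed in when it is done.

```bash
ls; mkdir -p pics
python3 - <<'E'
from station import r
import cv2
for n in("top","side","wrist"):
    cv2.imwrite(f"pics/{n}0.png",cv2.resize(r.read_camera(n)[:,:,::-1],None,fx=1.5,fy=1.5)); print(n,r.camera_model(n))
E
```

```text
pics
top {'fx': 464.5942896752717, 'fy': 464.5942896752717, 'cx': 258.8250410535664, 'cy': 191.32896675559914, 'distortion': array([-0.04621869,  0.        ,  0.        ,  0.        ,  0.        ]), 'rvec': array([ 2.09185937, -2.12864645,  0.23181122]), 'tvec': array([  -7.79297533,  572.71193624, 1404.28467864])}
side {'fx': 353.58165110017393, 'fy': 353.58165110017393, 'cx': 251.46222793944716, 'cy': 190.25000542058703, 'distortion': array([0.02022268, 0.        , 0.        , 0.        , 0.        ]), 'rvec': array([ 2.31582159, -0.26483669,  0.08957194]), 'tvec': array([-542.23979984,  130.45839436,  979.65326596])}
wrist {'fx': 291.74916206752727, 'fy': 291.74916206752727, 'cx': 251.4213987458771, 'cy': 194.85136265062437, 'distortion': array([-0.02441878,  0.        ,  0.        ,  0.        ,  0.        ]), 'mount': array([[-4.98161182e-04, -9.53389392e-01, -3.01742306e-01,
         8.26594182e+01],
       [ 9.99999190e-01, -8.28320466e-04,  9.66225688e-04,
        -3.61309113e-01],
       [-1.17112865e-03, -3.01741580e-01,  9.53389033e-01,
        -1.63101745e+02],
       [ 0.00000000e+00,  0.00000000e+00,  0.00000000e+00,
         1.00000000e+00]])}
```

View pics/top0.png

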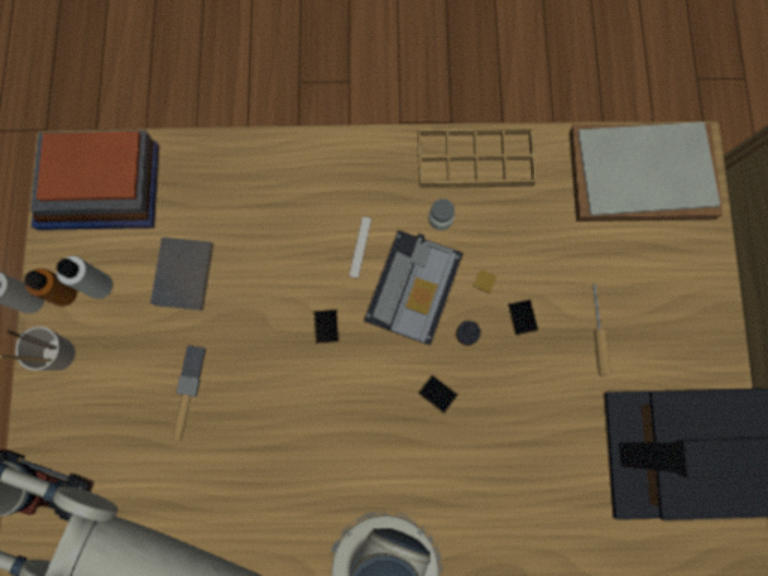

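View pics/side0.png

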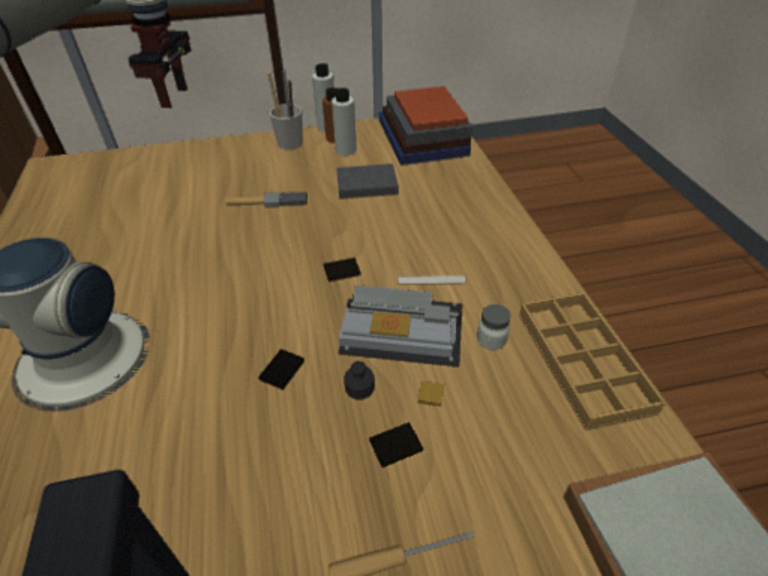

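The top view (shown at 1.5x) has the jig's base corners near (400,232), (462,255), (431,343) and (365,320). The die is orange at about (421,297). The thumb bar is on the left, and the channel points up, away from the robot. Next I'll get a rough pose and take a close wrist look.

```bash
cat > h.py <<'E'
from station import r
import numpy as np, cv2
from scipy.spatial.transform import Rotation as Ro
def cam(n,st=None):
    m=r.camera_model(n); K=np.array([[m['fx'],0,m['cx']],[0,m['fy'],m['cy']],[0,0,1]]);d=m['distortion']
    if n=='wrist':
        T=np.eye(4);T[:3,:3]=Ro.from_euler('xyz',st['orientation'],degrees=True).as_matrix();T[:3,3]=st['eef_pos']
        T=T@m['mount'];R=T[:3,:3];c=T[:3,3]
    else:
        R=cv2.Rodrigues(m['rvec'])[0].T;c=-R@m['tvec']
    return K,d,R,c
def cast(C,px,z):
    K,d,R,c=C
    u=cv2.undistortPoints(np.array(px,float).reshape(-1,1,2),K,d)[:,0]
    v=np.c_[u,np.ones(len(u))]@R.T
    z=np.broadcast_to(z,len(u))
    return c+v*((z-c[2])/v[:,2])[:,None]
def proj(C,P):
    K,d,R,c=C
    return cv2.projectPoints(np.array(P,float).reshape(-1,1,3),cv2.Rodrigues(R.T)[0],-R.T@c,K,d)[0][:,0]
E
python3 - <<'E'
from h import *
C=cam('top')
P=cast(C,np.array([[400,232],[462,255],[431,343],[365,320]])/1.5,8);print(P)
ax=(P[0]+P[1]-P[2]-P[3])[:2];yaw=np.degrees(np.arctan2(ax[1],ax[0]));print(yaw)
print(cast(C,np.array([[421,297]])/1.5,40))
c=P.mean(0)
for dy in(0,180):
    a=np.radians(yaw+dy)
    p=[c[0]-30*np.cos(a),c[1]-30*np.sin(a),300]   # camera looks forward/back
    o=[180,0,yaw+dy]; print(p,o,r.inverse_kinematics(p,o))
E
```

```text
[[ 708.69576801  -46.46272052    8.        ]
 [ 653.59345076 -182.12184365    8.        ]
 [ 459.59387107 -107.70333571    8.        ]
 [ 512.05983107   33.35576207    8.        ]]
-21.54589443323735
[[554.19676352 -87.27396003  40.        ]]
[np.float64(555.5820192655805), np.float64(-64.71564299798223), 300] [180, 0, np.float64(-21.54589443323735)] [-1.01289558e+01  6.48078340e-01  6.73318444e+01 -2.54444375e-14
  1.12020077e+02  1.01416939e+02]
[np.float64(611.3894411911095), np.float64(-86.75042591104872), 300] [180, 0, np.float64(158.45410556676265)] [-11.23210031   9.84266358  57.57200321   0.         112.58533321
 -79.68620587]
```

Run:
```python
from h import *
r.move_pose([555.6,-64.7,260],[180,0,-21.5]); r.wait(.3)
st=r.read_state(); im=r.read_camera('wrist'); np.savez('w1.npz',im=im,p=st['eef_pos'],o=st['orientation'])
print(st['clock'],st['eef_pos'],st['wrist_force'])
cv2.imwrite('pics/w1.png',cv2.resize(im[:,:,::-1],None,fx=1.5,fy=1.5,interpolation=cv2.INTER_CUBIC))
```

```text
3.0333 [555.64055215 -64.37928846 259.98376202] [-0.64464354 -0.12029445 -0.7426496 ]
```

View pics/w1.png

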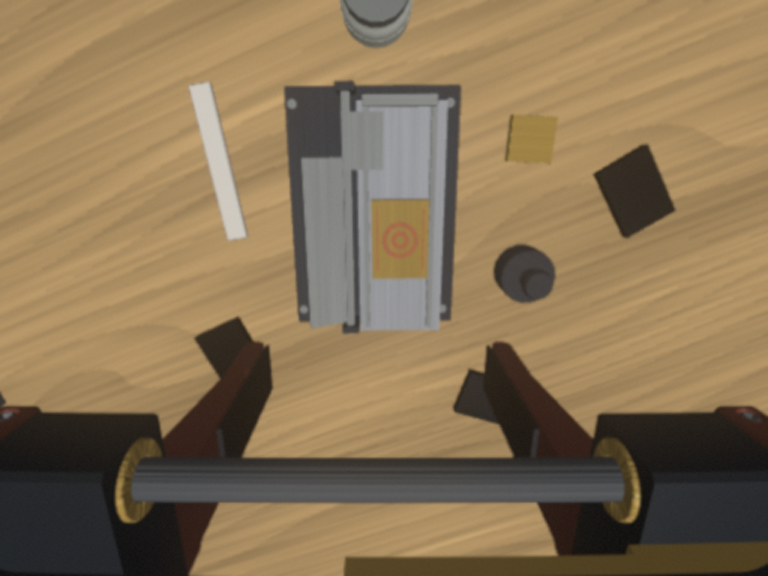

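The wrist view (1.5x) shows the base corners at (285,86), (461,86), (451,320) and (300,321). The bed's front corners are at (360,330) and (438,330), and the die covers (372..428, 199..278). I'll fit the jig pose and find the die from its colour mask.

Run:
```python
from h import *
d=np.load('w1.npz');C=cam('wrist',dict(eef_pos=d['p'],orientation=d['o']))
px=(np.array([[285,86],[461,86],[451,320],[300,321]])+.5)/1.5-.5
J=np.array([[95,100],[95,-55],[-125,-55],[-125,100]],float)
W=cast(C,px,8)[:,:2]
jm,wm=J.mean(0),W.mean(0)
U,S,V=np.linalg.svd((J-jm).T@(W-wm)); R=V.T@U.T; t=wm-R@jm
yaw=np.degrees(np.arctan2(R[1,0],R[0,0]));print('jig',t,yaw,'scale',np.linalg.norm(W-wm)/np.linalg.norm(J-jm))
print('res',((W-t)@R-J).round(1).tolist())
b=cast(C,(np.array([[360,330],[438,330]])+.5)/1.5-.5,30)[:,:2];print('bed ends',((b-t)@R).round(1).tolist())
h=cv2.cvtColor(d['im'],cv2.COLOR_RGB2HSV)
m=((h[...,1]>140)&(h[...,0]<30)&(h[...,2]>90)).astype(np.uint8)
m[:, :245]=0;m[:,290:]=0;m[:125]=0;m[200:]=0
c=max(cv2.findContours(m,0,2)[0],key=cv2.contourArea);box=cv2.boxPoints(cv2.minAreaRect(c));print(box,cv2.contourArea(c))
D=cast(C,box,40)[:,:2];Dj=(D-t)@R;print('die',Dj.round(1).tolist(),Dj.mean(0))
# die with top camera
im=r.read_camera('top');C2=cam('top');h=cv2.cvtColor(im,cv2.COLOR_RGB2HSV)
g=proj(C2,[*(R@Dj.mean(0)+t),40])[0];print(g)
np.savez('jig.npz',R=R,t=t,yaw=yaw)
```

```text
jig [592.67262689 -99.69553906] -21.095849012928497 scale 0.9913255447351775
res [[-0.3, -0.7], [-1.4, 1.1], [0.9, 0.6], [0.8, -1.0]]
bed ends [[-125.4, 37.2], [-125.9, -38.4]]
[[266. 170.]
 [266. 170.]
 [266. 170.]
 [266. 170.]] 0.0
die [[-49.5, 0.3], [-49.5, 0.3], [-49.5, 0.3], [-49.5, 0.3]] [-49.49558009   0.25182024]
[278.96945046 200.3682351 ]
```

```bash
cat >> h.py <<'E'
try:
    _j=np.load('jig.npz');R,t,yaw=_j['R'],_j['t'],float(_j['yaw'])
except Exception: pass
def tool(x,z,y=33.5): return [*(R@np.array([x,y])+t),z]
def go(x,z,vel=60,y=33.5):
    r.move_linear(tool(x,z,y),vel=vel); return show()
def show():
    s=r.read_state();f=np.array(s['wrist_force']);q=(np.array(s['eef_pos'])[:2]-t)@R
    print('t%.1f jig %s z%.1f F along %.1f across %.1f up %.1f open %.1f'%(s['clock'],q.round(1),s['eef_pos'][2],*(f[:2]@R),f[2],s['opening']));return s
E
python3 - <<'E'
from h import *
d=np.load('w1.npz');C=cam('wrist',dict(eef_pos=d['p'],orientation=d['o']))
e=(cast(C,(np.array([[400,199],[400,278],[372,240],[428,240]])+.5)/1.5-.5,40)[:,:2]-t)@R;print('die front,rear,left,right',e.round(1).tolist())
rear=min(e[1][0],e[0][0]-70);x0=rear-10-8;print('x0',x0)
r.grip(53.5)
r.move_pose(tool(x0,110),[180,0,yaw]);show()
go(x0,60);r.wait(.2);show()
go(x0,44,30);r.wait(.2);show()
s=r.read_state();im=r.read_camera('wrist')
cv2.imwrite('pics/w2.png',cv2.resize(im[:,:,::-1],None,fx=1.5,fy=1.5,interpolation=cv2.INTER_CUBIC))
E
```

```text
die front,rear,left,right [[-0.0, -0.0], [-70.6, -0.6], [-35.6, 24.5], [-35.9, -25.1]]
x0 -88.60609578439211
t4.5 jig [-87.8  33.6] z111.5 F along 0.6 across -0.5 up 0.2 open 53.4
t5.5 jig [-88.3  33.5] z60.5 F along 0.4 across -0.0 up -0.4 open 53.6
t5.7 jig [-88.4  33.6] z60.5 F along -1.1 across -0.5 up -0.1 open 53.4
t6.4 jig [-88.6  33.5] z44.0 F along -0.5 across 1.4 up 0.4 open 53.5
t6.6 jig [-88.5  33.5] z44.1 F along 0.2 across -0.0 up 0.7 open 53.5
```

View pics/w2.png

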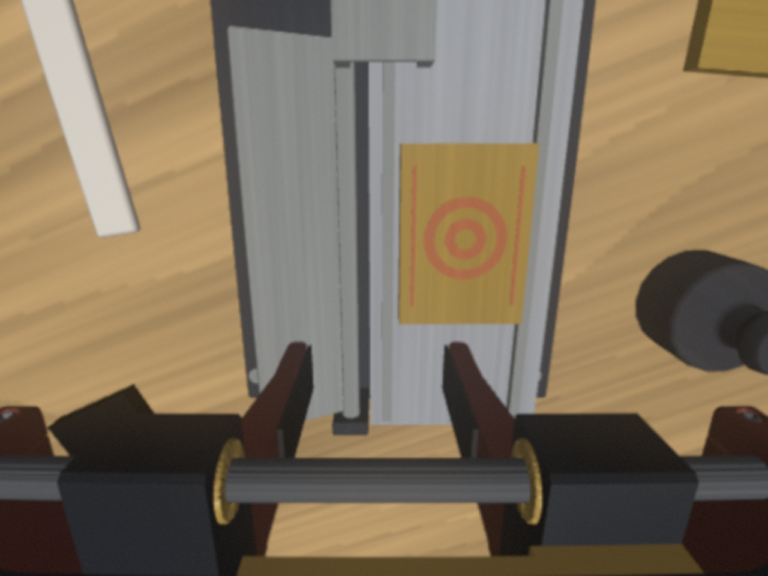

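The left tip is over the thumb bar, at about (300,350). The right tip is in the channel about 8 mm behind the die's rear edge, at (460,324). Next I'll press down.

Run:
```python
from h import *
x0=-88.6
for z in(40,36,33.5): go(x0,z,25);r.wait(.15);show()
```

```text
t6.9 jig [-88.1  33.7] z40.6 F along 0.4 across 1.0 up 4.2 open 53.3
t7.1 jig [-88.1  33.7] z40.6 F along 0.3 across 1.1 up 3.2 open 53.4
t7.4 jig [-88.2  33.9] z36.5 F along 0.8 across 1.4 up 5.0 open 53.4
t7.5 jig [-88.2  33.9] z36.6 F along -0.1 across 2.2 up 6.2 open 53.4
t7.8 jig [-88.2  34.2] z34.2 F along 0.5 across 3.1 up 5.4 open 53.4
t8.0 jig [-88.2  34.2] z34.3 F along -0.5 across 3.5 up 5.4 open 53.3
```

Run:
```python
from h import *
go(-75,33.5,30);go(-40,33.5,30);go(-12,33.5,30);r.wait(.2);show()
x=-12
while x<1:
    x+=1;r.move_linear(tool(x,33.5),vel=15);r.wait(.1);s=show()
    if abs(np.array(s['wrist_force'])[:2]@R[:,0])>9: break
r.wait(.3);show();im=r.read_camera('wrist')
cv2.imwrite('pics/w3.png',cv2.resize(im[:,:,::-1],None,fx=1.5,fy=1.5,interpolation=cv2.INTER_CUBIC))
```

```text
t8.6 jig [-76.7  33.3] z33.4 F along -6.2 across 0.3 up 7.9 open 53.3
t9.9 jig [-42.2  33.3] z33.4 F along -8.3 across 0.0 up 9.8 open 53.2
t10.9 jig [-14.1  33.3] z33.4 F along -6.5 across -0.4 up 8.2 open 53.4
t11.2 jig [-14.1  33.3] z33.4 F along -7.4 across -0.1 up 8.9 open 53.4
t11.5 jig [-13.2  33.3] z33.4 F along -7.4 across 0.2 up 9.8 open 53.6
t11.8 jig [-12.2  33.3] z33.4 F along -7.3 across -0.3 up 9.5 open 53.5
t12.2 jig [-11.1  33.3] z33.4 F along -8.7 across -0.0 up 9.5 open 53.7
t12.6 jig [-10.1  33.3] z33.4 F along -7.0 across 0.8 up 8.8 open 53.1
t12.9 jig [-9.2 33.3] z33.4 F along -8.4 across -1.0 up 8.6 open 53.7
t13.2 jig [-8.2 33.3] z33.4 F along -7.7 across 0.4 up 8.9 open 53.6
t13.6 jig [-7.2 33.3] z33.4 F along -8.4 across -0.3 up 8.7 open 53.6
t13.9 jig [-6.9 33.3] z33.5 F along -10.8 across -0.5 up 11.2 open 53.3
t14.2 jig [-6.9 33.3] z33.4 F along -11.3 across -0.2 up 10.8 open 53.2
```

View pics/w3.png

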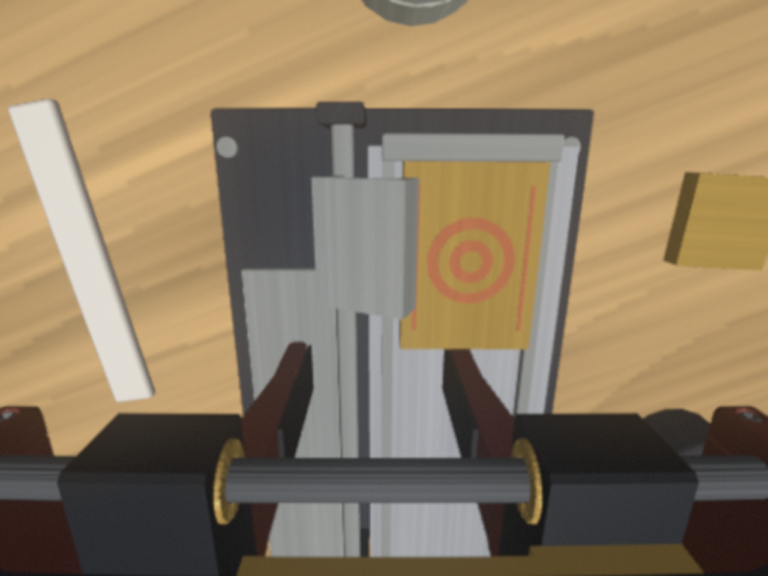

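The die's front edge is against the stop at row 160, with the jaw raised over it. The force rose and the motion stalled. I'll give it one more firm push while the clip is held, then back off, lift and check.

Run:
```python
from h import *
r.move_linear(tool(-2.5,33.5),vel=15);r.wait(.3);show()
go(-13,33.5,20);r.wait(.2);show()
go(-14,60,40);go(-14,150,100);r.wait(.3);show()
im=r.read_camera('wrist')
cv2.imwrite('pics/w4.png',cv2.resize(im[:,:,::-1],None,fx=1.5,fy=1.5,interpolation=cv2.INTER_CUBIC))
```

```text
t14.8 jig [-6.7 33.3] z33.4 F along -17.5 across -0.1 up 12.8 open 53.7
t15.5 jig [-11.7  33.3] z34.7 F along 2.6 across -0.0 up 5.2 open 53.2
t15.7 jig [-11.7  33.3] z34.7 F along 3.9 across 0.4 up 6.0 open 53.8
t16.5 jig [-14.2  33.5] z59.7 F along -0.0 across 0.6 up 0.2 open 53.5
t17.6 jig [-14.4  33.4] z148.9 F along 0.4 across 0.6 up -0.1 open 53.2
t17.9 jig [-14.2  33.5] z149.5 F along -0.3 across -0.7 up 0.2 open 53.5
```

View pics/w4.png

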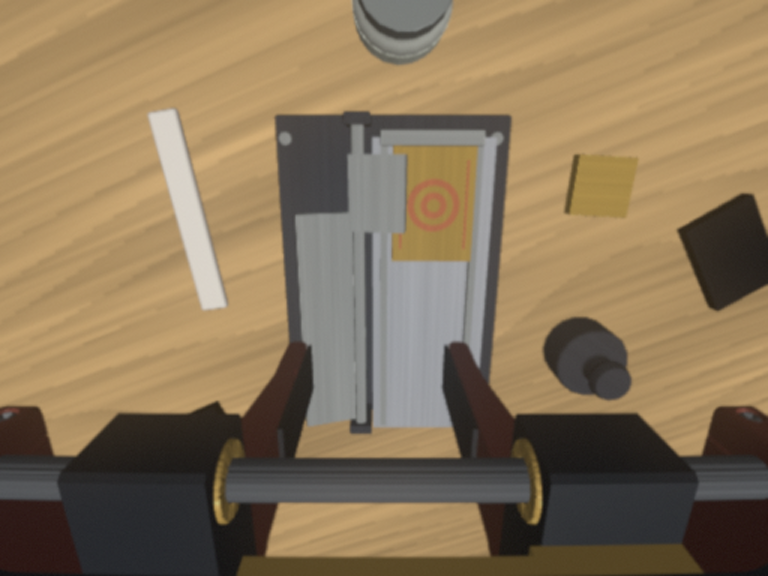

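The die sits against the stop (front edge at row 145), the jaw has closed on it, the gripper is clear and the bystanders in view look untouched.

```bash
python3 -c "
from station import r
print(r.finish_job())"
```

```text
the job is handed in; nothing more can be done
None
```

The job is handed in: I held the clip down, pushed the die home against the end stop, let the clip close on it and moved the gripper clear; the last picture agrees, but the hand-in returned no verdict.

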